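# Lower a miniature case's lid shut on a finger

## Robot

A 6-joint arm with a two-finger parallel gripper is mounted at the origin on a cart in front of the work surface, level with it; the furniture and walls round the work are solid. World frame = base frame: x ahead of the robot, y to its left, z up, the work surface at z = 0. Lengths are in m, angles in rad, forces in N, time in s.
With the tool pointing down it reaches from about 0.325 to 0.85 m from the base axis. Payload 15.5 kg.
Tool frame: the origin (TCP) lies at the very end of the fingers, on their centre line; the grasp point (between the pads) lies manip.tcp_to_grasp behind it (manip.tcp_to_grasp is the distance from the TCP to the grasp point, in m); z points along the fingers, y is the line along which they close (so a half turn about z gives the same grasp; the last joint's range is limited). The gripper opens to 91 mm and grips with 3 to 60 N. Pads are 32 mm wide; open, the fingers measure 118 mm over their backs; the gripper's body (76 mm by 178 mm) begins 60 mm behind the grasp point.
Start: joints at [-0.096, 0.494, 1.345, -0, 1.302, -0.096], TCP at [0.625, 0, 0.214] pointing down, gripper open.
Joint ranges: [-2.91, 2.91], [-0.82, 2.16], [0.22, 2.67], [-1.22, 4.37], [0.12, 2.79], [-3.08, 3.08]. Speed limits (rad/s): [1.89, 1.89, 2.57, 3.01, 3.01, 3.01].

## Interface

Orientations are given as a rotation vector (axis times angle).
In Python, from station import readout, vision, ticket, manip gives the robot as it stands. The module is installed in compiled form; this text tells all that it offers.
- The arm moves only by the tool send_rows, never from a script. Its argument "deltas" is a list that holds one entry, the list of rows, each a list of 7 numbers: the shift along the world's x, y, z in m, then the turn, a rotation vector about the world's x, y, z in rad, then the opening, from 0 (shut) to 1 (fully open). A call has 1 to 5 rows; each row shifts and turns the commanded pose from where the row before left it; what a row does not reach is not made up. A row lasts 1/10 s, in which the tool goes at most 50 mm and 8.59 degrees, less where a joint would pass 70% of its speed; a pose out of reach is approached as far as the arm can. A call is refused whole if a number of a shift passes 0.05 or a number of a turn 0.15, either way. A call with a gripper value outside its range is refused whole. The fingers move at their own pace and stop on an object; "squeeze" is the grip in N (left out, the last holds). Time passes only in rows, so rows that do not move let the fingers close. It gives the time, the measured TCP pose, the force, the opening and the grip force at its end, in the units of the state.
- readout.state(): the state, without advancing time (a new reading comes with each control period).
- vision.get_image(name): name is "scene" or "side" or "wrist"; returns (picture, depth): 420x560x3 uint8, red, green, blue; 420x560 float32, m along the optical axis (not along the pixel's ray), 0 where there is no reading.
- vision.camera_params(name): a dict with "fovy" (degrees; the focal length in pixels is half the picture's height over the tangent of half this angle, whatever the lens; pixels are square), "cx", "cy" (the principal point, pixels), "rvec" (rotation vector, rad) and "tvec" (3), from world to camera coordinates, as OpenCV has them. Camera axes: x right, y down, z forward; pixel columns grow to the right and rows downward; lengths in m; the calibration is good to about 2 mm. A picture is of the moment at which its call begins: read the wrist's pose just before it. camera_params takes no time and is no camera call; for the wrist camera it gives the pose at the moment of the call.
- ticket.job_done(): hands the job in; it is judged then, once.
The state is a dict: "t": time; "joint_positions": joint angles; "joint_velocities": joint speeds; "joint_torque": joint torques, N m; "tcp_pos": TCP position; "eef_rot": TCP orientation; "contact_force": force on the tool from outside, world axes, zero at the start; "wrist_torque": the same for the moment, N m; "grip_width": finger opening in m; "grip_force": force on a finger pad.
Only numpy, scipy, OpenCV 4.12 (cv2) and the standard library are available. Lean on these libraries where they do the work, as an engineer would, in place of code of your own. Each camera call takes 0.05 s, during which the arm holds its last target. There are 200 camera calls.

## Task

The blue lid of the grey miniature case stands open, leaning back on its hinge. Tip it forward past upright, catch it on a finger as it falls over, and let it down gently on the finger until the case is fully shut, without letting it slam and without pinching it. Leave the miniature and the glue tube in the case and the other things on the bench alone, and end clear of everything.

Things in the scene. Friction and masses are not known exactly. Their poses are not given: they have to be found in the camera images.
- mini_case: grey open-topped case fixed on the bench, 120 (its x) x 150 (its y) x 60 mm high, walls 5 mm; two compartments, one behind the other, a miniature in the front one, a glue tube in the rear. Origin: centre of its underside, on the bench; x points from its front (towards the robot, where the lid's tab comes down) to the hinged back, z up. Its yaw varies by up to 0.4 rad either way.
- case_hinge (a point): middle of the lid's hinge line, at [63, 0, 61] mm in the case's frame, axes as the case's; the hinge line runs along y. Lid: flat blue plate 5 mm thick, 152 mm wide, from 2 to 125 mm from the hinge line; in the middle of its free edge an orange tab, 60 mm wide and 5 mm thick, goes on to 153 mm.
- case_lid (a joint): lid angle in rad: 0 shut (level, rigid stop), pi/2 upright, 1.75 against its back stop, leaning away from the robot, where it stands at the start. Nearly free hinge, damping 0.025 N m s/rad: pushed past upright towards the robot, the lid falls shut in a second or two and slams unless held up. It weighs 0.10 to 0.14 kg.
- tab_tip (a point): middle of the free edge of the lid's orange tab, at half its thickness, 153 mm from the hinge line and 3 mm outward of it (above it when shut); x points along the lid from tab to hinge, z out of its outer face. Shut, the tab juts out 30 mm in front of the case, its underside 61 mm above the bench, with free air below: a finger in front of the case can go down under it.
- mini_near: half-painted white and blue miniature, 112 x 48 x 35 mm, lying loose in the front compartment along the case's y; origin under its middle. Leave alone.
- putty_tin: low grey tin with a yellow top, 54 mm across, 26 mm high, at the case's right front corner (seen from the robot); origin under its centre. Leave alone.
- paint_sky: sky-blue paint bottle, 25 mm across, 70 mm high, to the left on the mat; origin under its centre. Leave alone.
- glue_tube: small white glue tube lying loose in the rear compartment along the case's y, 21 x 79 x 14 mm; origin under its middle. Leave alone.
- glue_bottle: white and red glue bottle with a long nozzle, 36 mm across, 102 mm high, far left on the mat; origin under its centre. Leave alone.

How it is judged:
By the outcome, as a careful person would: the job done as asked, in the order asked, and still so for the second after the job is handed in, with the robot touching nothing.
It also fails if it takes over 48 s, if anything falls off the work surface, if the arm or the gripper's body presses on something with over 40 N, if the wrist force passes 120 N, or if a joint passes its speed limit or range.

## Working session

There is one attempt and no reset: what is moved stays moved. The work goes in short steps, Python scripts to look and compute and a tool call to move; the robot and the scene stay as the last step left them, time stands still between calls to the robot, and variables do not carry over. Pictures are saved under pics/ and viewed, at most 10 in all, crops included, and the job is handed in when it is done.

Besides the shell and the picture viewer there is one more tool, called after "Call:" as name(argument=value, ...), one argument or row to a line, values as JSON. send_rows: Moves the arm, as the interface text tells. Its arguments: {"type":"object","properties":{"deltas":{"type":"array"},"squeeze":{"type":"number"}},"required":["deltas"]}

```bash
mkdir -p pics; cat > h.py <<'E'
import numpy as np,cv2
from station import readout,vision,ticket,manip
def grab(n):
    p=vision.camera_params(n); im,d=vision.get_image(n)
    R=cv2.Rodrigues(np.array(p['rvec'],float))[0]; t=np.array(p['tvec'],float).ravel()
    h,w=d.shape; f=h/2/np.tan(np.radians(p['fovy'])/2)
    u,v=np.meshgrid(np.arange(w),np.arange(h))
    X=np.stack([(u-p['cx'])/f*d,(v-p['cy'])/f*d,d],-1)
    W=(X-t)@R; W[d==0]=np.nan
    return im,d,W
E
python3 - <<'E'
from h import *
s=readout.state(); print({k:np.round(v,3) for k,v in s.items()},manip.tcp_to_grasp)
for n in ['scene','side']:
    im,d,W=grab(n); cv2.imwrite(f'pics/{n}0.png',im[...,::-1]); np.savez(f'{n}0.npz',im=im,W=W)
    print(n,vision.camera_params(n))
    hsv=cv2.cvtColor(im,cv2.COLOR_RGB2HSV)
    m=(hsv[...,0]>5)&(hsv[...,0]<22)&(hsv[...,1]>150)&(hsv[...,2]>90)
    k,l,st,c=cv2.connectedComponentsWithStats(m.astype(np.uint8))
    for i in range(1,k):
        if st[i,4]>60: P=W[l==i];P=P[~np.isnan(P[:,0])];print('or',st[i],np.round(np.median(P,0),3) if len(P) else'',np.round(P.min(0),3),np.round(P.max(0),3))
E
```

```text
{'t': np.float64(0.0), 'joint_positions': array([-0.095,  0.494,  1.346, -0.   ,  1.303, -0.095]), 'joint_velocities': array([ 0.   ,  0.001,  0.   , -0.   ,  0.001,  0.   ]), 'joint_torque': array([-1.0000e-03, -8.7881e+01, -3.8186e+01,  7.1000e-02,  5.3000e-02,
       -0.0000e+00]), 'tcp_pos': array([0.625, 0.   , 0.213]), 'eef_rot': array([-2.221e+00, -2.221e+00,  1.000e-03]), 'contact_force': array([0.494, 0.033, 0.392]), 'wrist_torque': array([-0.024, -0.007, -0.003]), 'grip_force': np.float64(0.0), 'grip_width': np.float64(0.091)} 0.0188
scene {'fovy': 52.684931364785086, 'cx': 282.3336482529543, 'cy': 200.52473142355927, 'rvec': array([ 2.00010752, -0.56664969,  0.33726066]), 'tvec': array([-0.38692709,  0.26197162,  0.50820639])}
or [359 175  11  11  87] [0.793 0.185 0.045] [0.783 0.179 0.03 ] [0.803 0.192 0.059]
side {'fovy': 48.401893543407205, 'cx': 279.4234847800042, 'cy': 207.6350158249908, 'rvec': array([ 2.23865371, -0.53312833,  0.21624956]), 'tvec': array([-0.41043988,  0.29988281,  0.75702783])}
or [364 170  11   8  68] [0.791 0.188 0.039] [0.779 0.181 0.027] [0.803 0.197 0.055]
or [526 373  25  30 192] [ 0.733 -0.367  0.009] [ 0.726 -0.391 -0.001] [ 0.741 -0.341  0.012]
```

View pics/scene0.png

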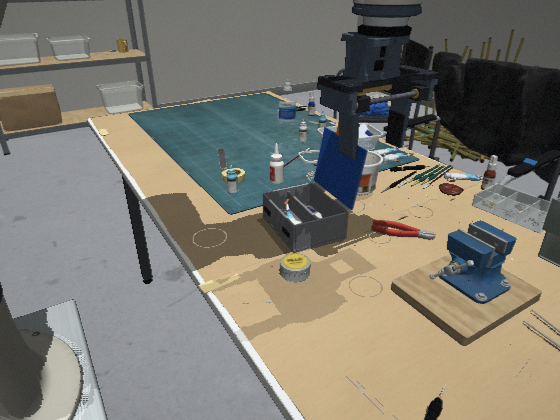

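View pics/side0.png

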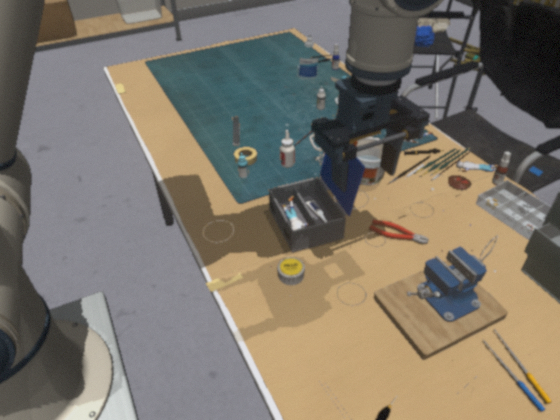

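The scene view shows the grey case at about (307,215) and its blue lid leaning back at (342,165), with the gripper hiding the tab. The tin is at (295,267). The side view agrees: case at (307,213), lid at (343,180). Next I'll fit the case pose from the depth data.

```bash
python3 - <<'E'
from h import *
from scipy.optimize import least_squares
for n,box in [('scene',(255,125,365,255)),('side',(260,150,365,255))]:
    z=np.load(f'{n}0.npz'); im,W=z['im'],z['W']; x0,y0,x1,y1=box
    I=im[y0:y1,x0:x1].reshape(-1,3).astype(int);P=W[y0:y1,x0:x1].reshape(-1,3)
    ok=~np.isnan(P[:,0]);I=I[ok];P=P[ok]
    blue=(I[:,2]-I[:,0]>45)&(I[:,2]-I[:,1]>30)&(P[:,2]>.07)&(P[:,0]<.9)&(P[:,0]>.4)
    B=P[blue]; 
    c=np.median(B,0); B=B[np.linalg.norm(B-c,axis=1)<.13]
    u,s,vt=np.linalg.svd(B-B.mean(0)); nn=vt[2]; nn*=np.sign(nn[0]); 
    print(n,len(B),'lid n',nn.round(3),'c',B.mean(0).round(3),'rms',s[2]/len(B)**.5,'yaw',np.arctan2(nn[1],nn[0]),'tilt',np.pi/2+np.arcsin(-nn[2]),B.min(0).round(3),B.max(0).round(3))
    rim=(abs(P[:,2]-.06)<.004)&(I.max(1)-I.min(1)<40)&(np.linalg.norm(P[:,:2]-c[:2],axis=1)<.2)
    Rm=P[rim][:,:2].astype(np.float32); r=cv2.minAreaRect(Rm*1000); print('rim',len(Rm),r)
    # rim fit
    def res(q):
        cs,sn=np.cos(q[2]),np.sin(q[2]); d=Rm-q[:2]; x=d[:,0]*cs+d[:,1]*sn; y=-d[:,0]*sn+d[:,1]*cs
        e=np.stack([abs(abs(x)-.0575)+np.maximum(abs(y)-.075,0),abs(abs(y)-.0725)+np.maximum(abs(x)-.06,0)]).min(0)
        return e
    best=min((least_squares(res,[a[0],a[1],y],loss='soft_l1',f_scale=.002) for a in [np.array(r[0])/1000] for y in np.linspace(-.4,.4,9)),key=lambda o:o.cost)
    print('fit',best.x.round(4),best.cost,np.median(res(best.x)))
    # yellow tin
    hsv=cv2.cvtColor(im,cv2.COLOR_RGB2HSV)
    T=W[225:300,270:325].reshape(-1,3); T=T[(abs(T[:,2]-.026)<.005)]; print('tin',np.median(T,0).round(3),T.min(0).round(3),T.max(0).round(3))
E
```

```text
scene 2214 lid n [ 0.978 -0.109 -0.178] c [0.666 0.13  0.124] rms 0.0008554171294609784 yaw -0.11081932253771701 tilt 1.749746259154377 [0.648 0.059 0.07 ] [0.688 0.21  0.187]
rim 724 ((640.6032104492188, 166.97698974609375), (290.19744873046875, 185.41017150878906), 27.611379623413086)
fit [ 0.5909  0.1423 -0.1127] 0.003409169516038844 0.0010753160265971722
tin [0.5   0.027 0.028] [ 0.468 -0.005  0.021] [0.592 0.152 0.031]
side 7 lid n [ 0.812 -0.513 -0.279] c [0.673 0.203 0.115] rms 0.0007814374010397253 yaw -0.5635135756582104 tilt 1.8533009478074292 [0.671 0.198 0.109] [0.675 0.206 0.123]
rim 611 ((613.1710815429688, 203.5137481689453), (294.4894104003906, 149.57569885253906), 72.57225799560547)
fit [ 0.5922  0.1434 -0.1126] 0.0018260204317096368 0.0014246992914414974
tin [0.501 0.028 0.027] [ 0.468 -0.004  0.021] [0.597 0.143 0.031]
```

Call:
send_rows(
  deltas=[
    [[-0.037,0,0.004,0,0,0,1],[-0.037,0,0.004,0,0,0,1],[-0.037,0,0,0,0,0,1],[-0.037,0,0,0,0,0,1],[-0.037,0,0,0,0,0,1]],
  ],
)

```text
t: 0.6
tcp_pos: [0.4383, 0.0001, 0.2217]
eef_rot: [-2.221, -2.221, 0.0]
contact_force: [0.2, -0.0, -0.4]
grip_width: 0.0913
grip_force: 0.0
```

Call:
send_rows(
  deltas=[
    [[0,0.032,0,0,0,-0.0225,0.5],[0,0.032,0,0,0,-0.0225,0.5],[0,0.032,0,0,0,-0.0225,0.5],[0,0.032,0,0,0,-0.0225,0.5],[0,0.032,0,0,0,-0.0225,0.5]],
  ],
)

```text
t: 1.1
tcp_pos: [0.4396, 0.1613, 0.2218]
eef_rot: [-2.344, -2.092, 0.0]
contact_force: [0.3, 0.0, 0.5]
grip_width: 0.054
grip_force: 0.0
```

Call:
send_rows(
  deltas=[
    [[0,0,0,-0.0157,-0.139,0,0.5],[0,0,0,-0.0157,-0.139,0,0.5],[0,0,0,-0.0157,-0.139,0,0.5],[0,0,0,-0.0157,-0.139,0,0.5],[0,0,0,-0.0157,-0.139,0,0.5]],
  ],
)

```text
t: 1.6
tcp_pos: [0.4412, 0.1511, 0.2212]
eef_rot: [1.986, 1.75, 0.501]
contact_force: [1.4, -1.3, 0.2]
grip_width: 0.0457
grip_force: 0.0
```

```bash
python3 - <<'E'
from h import *
s=readout.state(); print({k:np.round(v,3) for k,v in s.items() if k in('t','joint_positions','tcp_pos','eef_rot','contact_force','grip_width')})
print(cv2.Rodrigues(s['eef_rot'])[0].round(3))
im,d,W=grab('scene'); cv2.imwrite('pics/scene1.png',cv2.resize(im[100:310,200:480],None,fx=2.5,fy=2.5)[...,::-1])
P=W[100:300,250:470].reshape(-1,3);P=P[~np.isnan(P[:,0])]
q=P[(P[:,2]>.02)&(P[:,2]<.35)&(P[:,0]>.695)&(P[:,0]<.95)&(P[:,1]>-.05)&(P[:,1]<.3)]
H,xe,ye=np.histogram2d(q[:,0],q[:,1],bins=[np.arange(.69,.96,.03),np.arange(-.05,.31,.05)]);print(H.astype(int), q[:,2].max())
I=im.astype(int)
hsv=cv2.cvtColor(im,cv2.COLOR_RGB2HSV); m=(hsv[...,0]>3)&(hsv[...,0]<22)&(hsv[...,1]>130); m&=(abs(W[...,0]-.68)<.03)&(W[...,2]>.15)&(W[...,2]<.25)
T=W[m]; print('tab',len(T),T.min(0) if len(T) else'',T.max(0) if len(T) else '',T.mean(0) if len(T) else '')
E
```

```text
{'t': np.float64(1.6), 'joint_positions': array([ 0.437,  0.13 ,  2.116, -0.699,  0.502,  1.117]), 'tcp_pos': array([0.441, 0.151, 0.221]), 'eef_rot': array([1.986, 1.75 , 0.501]), 'contact_force': array([ 1.424, -1.303,  0.157]), 'grip_width': np.float64(0.046)}
[[ 0.132  0.83   0.542]
 [ 0.991 -0.099 -0.089]
 [-0.02   0.549 -0.836]]
[[  0   0   0   0   0   0   3]
 [  0   0   0   0   0   0  16]
 [  0   0   0   0   0   0   0]
 [  0   0   0   0 259   0   0]
 [  0   0   0   0 140   0   0]
 [  0   0   0   0  11 170   0]
 [  0   0   0   0   0   0   0]
 [  0   0   0   0   0   0   0]
 [  0   0   0   0   0   0   0]] 0.08696237638018578
tab 290 [0.67221426 0.10283823 0.18385395] [0.68696914 0.16416832 0.21471231] [0.67997202 0.13160185 0.20002681]
```

View pics/scene1.png

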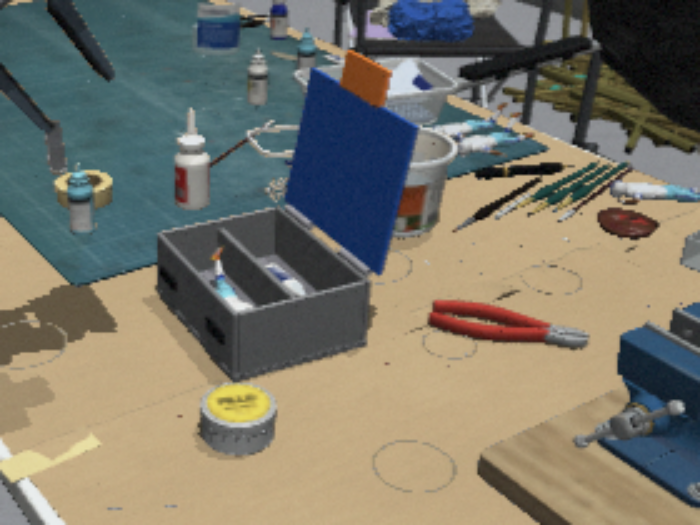

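The crop shows the lid leaning back with its orange tab at about (367,75). There is free space behind it up to the bucket, and the tin at (238,418) is clear of the tab's path. The lower test pose comes next, with the arm still tilted.

Call:
send_rows(
  deltas=[
    [[0.012,0.0,-0.03,0,0,0,0.65],[0.012,0.0,-0.03,0,0,0,0.65],[0.012,0.0,-0.03,0,0,0,0.65],[0.012,0.0,-0.03,0,0,0,0.65],[0,0.0,0,0,0,0,0.65]],
  ],
)

```text
t: 2.15
tcp_pos: [0.4975, 0.1546, 0.1143]
eef_rot: [2.007, 1.76, 0.469]
contact_force: [0.6, 1.0, 0.4]
grip_width: 0.0597
grip_force: 0.0
```

```bash
cat >> h.py <<'E'
def show():
    s=readout.state(); print({k:np.round(v,3).tolist() for k,v in s.items() if k in('t','joint_positions','tcp_pos','contact_force','grip_width')}); print('tool z',cv2.Rodrigues(s['eef_rot'])[0][:,2].round(3),'x',cv2.Rodrigues(s['eef_rot'])[0][:,0].round(3))
E
python3 -c "from h import *;show()"
```

```text
{'t': 2.15, 'joint_positions': [0.375, 0.427, 2.126, -1.219, 0.3, 1.64], 'tcp_pos': [0.497, 0.155, 0.114], 'contact_force': [0.57, 0.988, 0.43], 'grip_width': 0.06}
tool z [ 0.516 -0.095 -0.851] x [ 0.138  0.99  -0.027]
```

```bash
cat >> h.py <<'E'
from scipy.spatial.transform import Rotation as Ro
YAW=-.1126; C0=np.array([.5915,.143,0])
ex=np.array([np.cos(YAW),np.sin(YAW),0]);ey=np.array([-np.sin(YAW),np.cos(YAW),0]);ez=np.array([0,0,1.])
def RT(tau,beta):
    z=np.cos(beta)*(np.sin(tau)*ex-np.cos(tau)*ez)+np.sin(beta)*ey
    y=np.cos(tau)*ex+np.sin(tau)*ez
    return np.stack([np.cross(y,z),y,z],1)
def w(xc,yc,zc): return C0+xc*ex+yc*ey+zc*ez   # case frame -> world
def rows(cur,tgt,n=None):
    "cur/tgt=(pos,R)"
    rv=Ro.from_matrix(tgt[1]@cur[1].T).as_rotvec(); dp=np.array(tgt[0])-cur[0]
    n=n or int(np.ceil(max(np.linalg.norm(rv)/.14,abs(dp).max()/.045))); print(n,'x',np.r_[dp/n,rv/n].round(4).tolist())
def now():
    s=readout.state(); return np.array(s['tcp_pos']),cv2.Rodrigues(s['eef_rot'])[0]
def plan(*wps):
    c=now()
    for p,t,b in wps:
        g=(p,RT(t,b)); rows(c,g); c=g
E
python3 -c "
from h import *
plan(([.46,.15,.2],0,0),([.46,.15,.2],0,.45),([.49,.15,.1],.4,.45),([.49,.15,.1],.8,.45))"
```

```text
4 x [-0.0094, -0.0011, 0.0214, 0.0238, 0.136, 0.0045]
4 x [0.0, 0.0, 0.0, 0.1118, -0.0126, 0.0]
3 x [0.01, 0.0, -0.0333, -0.015, -0.1325, 0.0]
3 x [0.0, 0.0, 0.0, -0.015, -0.1325, 0.0]
```

Call:
send_rows(
  deltas=[
    [[-0.0094,-0.0011,0.0214,0.0238,0.136,0.0045,0.65],[-0.0094,-0.0011,0.0214,0.0238,0.136,0.0045,0.65],[-0.0094,-0.0011,0.0214,0.0238,0.136,0.0045,0.65],[-0.0094,-0.0011,0.0214,0.0238,0.136,0.0045,0.65],[0,0,0,0,0,0,0.65]],
  ],
)

```text
t: 2.65
tcp_pos: [0.4942, 0.123, 0.155]
eef_rot: [2.116, 1.807, 0.248]
contact_force: [0.5, 0.0, 0.5]
grip_width: 0.0592
grip_force: 0.0
```

Call:
send_rows(
  deltas=[
    [[0,0,0,0.1118,-0.0126,0,0.65],[0,0,0,0.1118,-0.0126,0,0.65],[0,0,0,0.1118,-0.0126,0,0.65],[0,0,0,0.1118,-0.0126,0,0.65],[0,0,0,0,0,0,0.65]],
  ],
)

```text
t: 3.15
tcp_pos: [0.4856, 0.1236, 0.1478]
eef_rot: [2.316, 1.864, 0.583]
contact_force: [-0.7, 0.1, -0.6]
grip_width: 0.0594
grip_force: 0.0
```

```bash
python3 -c "
from h import *
show()
plan(([.49,.15,.1],.4,.45),([.49,.15,.1],.8,.45))"
```

```text
{'t': 3.15, 'joint_positions': [0.03, 0.293, 2.066, 0.344, 0.426, -0.043], 'tcp_pos': [0.486, 0.124, 0.148], 'contact_force': [-0.747, 0.053, -0.59], 'grip_width': 0.059}
tool z [ 0.362  0.151 -0.92 ] x [0.171 0.959 0.224]
3 x [0.0015, 0.0088, -0.0159, 0.0602, -0.0358, 0.0723]
3 x [0.0, 0.0, 0.0, -0.015, -0.1325, 0.0]
```

Call:
send_rows(
  deltas=[
    [[0.001,0.009,-0.01,0.06,-0.036,0.07,0.65],[0.001,0.009,-0.01,0.06,-0.036,0.07,0.65],[0.001,0.009,-0.01,0.06,-0.036,0.07,0.65],[0,0,0,0,0,0,0.65]],
  ],
)

```text
t: 3.55
tcp_pos: [0.4821, 0.1423, 0.1294]
eef_rot: [2.249, 2.011, 0.738]
contact_force: [-0.6, 0.5, -0.7]
grip_width: 0.0591
grip_force: 0.0
```

Call:
send_rows(
  deltas=[
    [[0,0,0,-0.01,-0.09,0,0.65],[0,0,0,-0.01,-0.09,0,0.65],[0,0,0,-0.01,-0.09,0,0.65],[0,0,0,-0.01,-0.09,0,0.65],[0,0,0,0,0,0,0.65]],
  ],
)

```text
t: 4.05
tcp_pos: [0.4837, 0.1596, 0.1335]
eef_rot: [2.113, 1.966, 0.921]
contact_force: [-0.5, 0.7, -0.3]
grip_width: 0.0588
grip_force: 0.0
```

```bash
python3 -c "
from h import *
show()
plan(([.49,.15,.09],.8,.45),([.50,.15,.07],.9,.45))"
```

```text
{'t': 4.05, 'joint_positions': [-0.036, 0.377, 2.248, 1.634, 0.34, -1.507], 'tcp_pos': [0.484, 0.16, 0.133], 'contact_force': [-0.464, 0.729, -0.312], 'grip_width': 0.059}
tool z [ 0.495  0.315 -0.81 ] x [-0.024  0.936  0.35 ]
3 x [0.0021, -0.0032, -0.0145, -0.0037, -0.1036, 0.0293]
1 x [0.01, 0.0, -0.02, -0.0112, -0.0994, -0.0]
```

Call:
send_rows(
  deltas=[
    [[0.002,-0.003,-0.01,-0.003,-0.08,0.022,0.65],[0.002,-0.003,-0.01,-0.003,-0.08,0.022,0.65],[0.002,-0.003,-0.01,-0.003,-0.08,0.022,0.65],[0.002,-0.003,-0.01,-0.003,-0.08,0.022,0.65],[0,0,0,0,0,0,0.65]],
  ],
)

```text
t: 4.55
tcp_pos: [0.4799, 0.1706, 0.1101]
eef_rot: [1.952, 1.987, 1.095]
contact_force: [-0.3, 0.1, -0.8]
grip_width: 0.0594
grip_force: 0.0
```

```bash
python3 -c "
from h import *
show()
plan(([.49,.15,.09],.8,.45),([.50,.15,.07],.9,.45))"
```

```text
{'t': 4.55, 'joint_positions': [-0.092, 0.551, 2.39, 2.287, 0.619, -2.347], 'tcp_pos': [0.48, 0.171, 0.11], 'contact_force': [-0.35, 0.107, -0.797], 'grip_width': 0.059}
tool z [ 0.573  0.387 -0.723] x [-0.143  0.915  0.376]
2 x [0.0051, -0.0103, -0.01, -0.0227, -0.0885, 0.003]
1 x [0.01, 0.0, -0.02, -0.0112, -0.0994, -0.0]
```

```bash
cat >> h.py <<'E'
B=.785
def lidpt(th,r,off=0): # case-frame point on lid (off outward from inner face)
    return np.array([.063-r*np.cos(th)+off*np.sin(th),0,.061+r*np.sin(th)+off*np.cos(th)])
def tcp_for(corner_c,tau,g,yt=.005,front=True):
    "corner_c: case-frame xz of the deepest front inner corner; tool frame offset"
    R=RT(tau,B); q=.016*R[:,0]+g/2*R[:,1]
    p=w(corner_c[0],0,corner_c[2])+q
    yc=(p-C0)@ey; return p+(yt-yc)*ey
E
python3 -c "
from h import *
pa=w(.086,.005,.26)
plan(([.48,.12,.30],0.3,B),([.48,.12,.30],0,B),(pa,0,B),(pa-[0,0,.058],0,B)); print(pa)"
```

```text
5 x [0.0, -0.0101, 0.038, 0.0624, 0.0559, 0.0322]
3 x [0.0, 0.0, 0.0, 0.0112, 0.0994, -0.0]
5 x [0.0395, 0.0037, -0.008, 0.0, 0.0, 0.0]
2 x [0.0, 0.0, -0.029, 0.0, 0.0, 0.0]
[0.6775172  0.13830519 0.26      ]
```

Call:
send_rows(
  deltas=[
    [[0,-0.005,0.038,0.0,0.0,0.0,1],[0,-0.01,0.038,0.06,0.05,0.03,1],[0,-0.01,0.038,0.06,0.05,0.03,1],[0,-0.01,0.038,0.06,0.05,0.03,1],[0,-0.01,0.03,0.06,0.05,0.03,1]],
  ],
)

```text
t: 5.05
tcp_pos: [0.491, 0.1584, 0.2267]
eef_rot: [-1.993, -2.024, -1.234]
contact_force: [0.9, 1.4, 0.2]
grip_width: 0.0908
grip_force: 0.0
```

Call:
send_rows(
  deltas=[
    [[0,0,0,0.06,0.08,0.03,1],[0,0,0,0.01,0.1,0,1],[0,0,0,0.01,0.1,0,1],[0,0,0,0.01,0.1,0,1],[0,0,0,0,0,0,1]],
  ],
)

```text
t: 5.55
tcp_pos: [0.4946, 0.1567, 0.2268]
eef_rot: [-1.983, -1.769, -0.852]
contact_force: [0.8, -0.1, 1.1]
grip_width: 0.0912
grip_force: 0.0
```

```bash
python3 -c "
from h import *
show()
pa=w(.086,.005,.26)
plan(([.48,.12,.30],0,B),(pa,0,B),(pa-[0,0,.058],0,B)); print(pa)"
```

```text
{'t': 5.55, 'joint_positions': [-0.285, 0.325, 1.902, 0.836, 1.072, -0.648], 'tcp_pos': [0.495, 0.157, 0.227], 'contact_force': [0.769, -0.143, 1.143], 'grip_width': 0.091}
tool z [ 0.203  0.62  -0.758] x [0.04  0.768 0.639]
2 x [-0.0073, -0.0184, 0.0366, 0.051, 0.0591, 0.0275]
5 x [0.0395, 0.0037, -0.008, 0.0, 0.0, 0.0]
2 x [0.0, 0.0, -0.029, 0.0, 0.0, 0.0]
[0.6775172  0.13830519 0.26      ]
```

Call:
send_rows(
  deltas=[
    [[-0.005,-0.01,0.04,0.04,0.045,0.021,1],[-0.005,-0.01,0.035,0.04,0.045,0.021,1],[0,0,0,0.025,0.03,0.014,1],[0.03,0,0,0,0,0,1],[0.035,0,0,0,0,0,1]],
  ],
)

```text
t: 6.05
tcp_pos: [0.548, 0.1379, 0.3013]
eef_rot: [-1.868, -1.667, -0.78]
contact_force: [-0.5, -0.4, 0.7]
grip_width: 0.091
grip_force: 0.0
```

Call:
send_rows(
  deltas=[
    [[0.035,0,0,0,0,0,1],[0.035,0,0,0,0,0,1],[0.035,0,0,0,0,0,1],[0.02,0,0,0,0,0,1],[0,0,0,0,0,0,1]],
  ],
)

```text
t: 6.55
tcp_pos: [0.6747, 0.1385, 0.3008]
eef_rot: [-1.867, -1.668, -0.782]
contact_force: [-0.6, -0.5, -0.7]
grip_width: 0.0912
grip_force: 0.0
```

```bash
python3 -c "
from h import *
show()
pa=w(.086,.005,.26)
plan((pa,0,B),(pa-[0,0,.058],0,B))"
```

```text
{'t': 6.55, 'joint_positions': [-0.261, 0.553, 1.287, 0.785, 1.484, -0.296], 'tcp_pos': [0.675, 0.138, 0.301], 'contact_force': [-0.561, -0.457, -0.733], 'grip_width': 0.091}
tool z [ 0.081  0.707 -0.702] x [0.078 0.698 0.712]
1 x [0.0028, -0.0002, -0.0408, -0.0072, 0.0022, 0.0006]
2 x [0.0, 0.0, -0.029, 0.0, 0.0, 0.0]
```

Call:
send_rows(
  deltas=[
    [[0.003,0,-0.035,-0.007,0.002,0,1],[0,0,-0.035,0,0,0,1],[0,0,-0.029,0,0,0,1],[0,0,0,0,0,0,0.66],[0,0,0,0,0,0,0.66]],
  ],
)

```text
t: 7.05
tcp_pos: [0.6757, 0.1392, 0.2039]
eef_rot: [-1.865, -1.672, -0.778]
contact_force: [0.5, 1.6, 0.4]
grip_width: 0.0783
grip_force: 0.0
```

```bash
python3 -c "
from h import *
show()
im,d,W=grab('scene'); a=im[90:270,230:430]
im2,d,W=grab('side'); b=im2[90:270,230:430]
cv2.imwrite('pics/s2.png',cv2.resize(np.hstack([a,b]),None,fx=2,fy=2)[...,::-1])
"
```

```text
{'t': 7.05, 'joint_positions': [-0.259, 0.655, 1.38, 0.804, 1.347, -0.436], 'tcp_pos': [0.676, 0.139, 0.204], 'contact_force': [0.471, 1.564, 0.448], 'grip_width': 0.078}
tool z [ 0.078  0.706 -0.704] x [0.076 0.7   0.71 ]
```

View pics/s2.png

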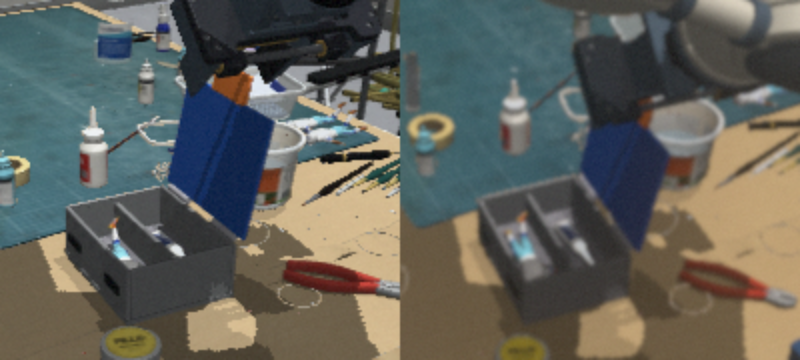

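The front finger is in front of the orange tab, at about (200,75) in the left crop, and the rear finger is behind it. The lid hasn't moved, so I'll push it forward.

Call:
send_rows(
  deltas=[
    [[0,0,-0.002,0,0,0,0.66],[-0.0075,0.0008,0,0,0,0,0.66],[-0.0075,0.0008,0,0,0,0,0.66],[-0.0075,0.0008,0,0,0,0,0.66],[-0.0075,0.0008,0,0,0,0,0.66]],
  ],
)

```text
t: 7.65
tcp_pos: [0.6453, 0.1429, 0.2016]
eef_rot: [-1.862, -1.672, -0.781]
contact_force: [0.2, 0.2, 0.5]
grip_width: 0.0597
grip_force: 0.1
```

Call:
send_rows(
  deltas=[
    [[-0.0075,0.0008,0,0,0,0,0.66],[-0.0075,0.0008,0,0,0,0,0.66],[-0.0075,0.0008,0,0,0,0,0.66],[-0.0075,0.0008,0,0,0,0,0.66],[-0.007,0.0008,0,0,0,0,0.66]],
  ],
)

```text
t: 8.15
tcp_pos: [0.6085, 0.1469, 0.2014]
eef_rot: [-1.862, -1.673, -0.781]
contact_force: [0.4, -0.1, -1.4]
grip_width: 0.0601
grip_force: 0.0
```

```bash
cat >> h.py <<'E'
def lid():
    for n in ['scene','side']:
        im,d,W=grab(n); I=im.astype(int); P=(W-C0)@np.stack([ex,ey,ez],1)
        m=(I[...,2]-I[...,0]>35)&(I[...,2]-I[...,1]>20)&(abs(P[...,1])<.08)&(P[...,2]>.062)&(P[...,0]<.12)&(P[...,0]>-.1)
        Q=P[m]; d=Q-[.063,0,.061]; d=d[(np.hypot(d[:,0],d[:,2])<.13)&(np.hypot(d[:,0],d[:,2])>.05)]
        if len(d)>30: print(n,len(d),'lid angle',np.median(np.arctan2(d[:,2],-d[:,0])).round(3))
    return im
E
python3 -c "
from h import *
show(); lid()
p,R=now(); print('case tcp',[(p-C0)@a for a in (ex,ey,ez)])"
```

```text
{'t': 8.15, 'joint_positions': [-0.276, 0.58, 1.561, 0.821, 1.287, -0.529], 'tcp_pos': [0.608, 0.147, 0.201], 'contact_force': [0.417, -0.09, -1.432], 'grip_width': 0.06}
tool z [ 0.078  0.708 -0.702] x [0.074 0.698 0.712]
scene 1252 lid angle 1.422
case tcp [np.float64(0.01615355569782411), np.float64(0.005878602192833498), np.float64(0.20144892178873583)]
```

Call:
send_rows(
  deltas=[
    [[0,0,-0.01,0,0,0,0.66],[0,0,-0.01,0,0,0,0.66],[0,0,-0.003,0,0,0,0.66],[0,0,0,0,0,0,0.66],[0,0,0,0,0,0,0.66]],
  ],
)

```text
t: 8.75
tcp_pos: [0.6092, 0.1469, 0.1782]
eef_rot: [-1.861, -1.672, -0.781]
contact_force: [1.1, 0.9, 0.9]
grip_width: 0.0605
grip_force: 0.1
```

Call:
send_rows(
  deltas=[
    [[0,0,0,0,0,0,0.66],[0,0,0,0,0,0,0.66],[0,0,0,0,0,0,0.66],[0,0,0,0,0,0,0.66],[0,0,0,0,0,0,0.66]],
  ],
)

```text
t: 9.25
tcp_pos: [0.6092, 0.1469, 0.1785]
eef_rot: [-1.862, -1.673, -0.781]
contact_force: [-0.0, -0.6, 0.6]
grip_width: 0.0604
grip_force: 0.2
```

```bash
python3 -c "
from h import *
show(); lid()
p,R=now(); print('case tcp',[(p-C0)@a for a in (ex,ey,ez)])"
```

```text
{'t': 9.25, 'joint_positions': [-0.276, 0.612, 1.578, 0.832, 1.254, -0.567], 'tcp_pos': [0.609, 0.147, 0.179], 'contact_force': [-0.0, -0.581, 0.618], 'grip_width': 0.06}
tool z [ 0.078  0.708 -0.702] x [0.074 0.698 0.712]
scene 597 lid angle 1.078
case tcp [np.float64(0.01708549492659839), np.float64(0.005818536171214998), np.float64(0.1784705992066312)]
```

```bash
cat >> h.py <<'E'
def traj(ths,taus,es,g=.0603):
    c=now()
    for i,(th,ta,e) in enumerate(zip(ths,taus,es)):
        k=lidpt(th,.153)+e*np.array([np.sin(ta),0,-np.cos(ta)])
        t=(tcp_for(k,ta,g),RT(ta,B))
        rv=Ro.from_matrix(t[1]@c[1].T).as_rotvec()
        print(i,np.r_[(t[0]-c[0]).round(4),rv.round(3)].tolist(),'th',th.round(3),t[0].round(3)); c=t
E
python3 -c "
from h import *
f=np.linspace(0,1,11)[1:]
traj(1.06-.56*f,.75*f,.027-.005*f)"
```

```text
0 [-0.0051, -0.0002, -0.0013, -0.016, -0.072, -0.005] th 1.004 [0.604 0.147 0.177]
1 [-0.0063, 0.0007, -0.0019, -0.008, -0.075, 0.0] th 0.948 [0.598 0.147 0.175]
2 [-0.0062, 0.0007, -0.0023, -0.008, -0.075, -0.0] th 0.892 [0.592 0.148 0.173]
3 [-0.0062, 0.0007, -0.0026, -0.008, -0.075, 0.0] th 0.836 [0.585 0.149 0.17 ]
4 [-0.0061, 0.0007, -0.003, -0.008, -0.075, -0.0] th 0.78 [0.579 0.149 0.167]
5 [-0.006, 0.0007, -0.0033, -0.008, -0.075, 0.0] th 0.724 [0.573 0.15  0.164]
6 [-0.0059, 0.0007, -0.0037, -0.008, -0.075, 0.0] th 0.668 [0.567 0.151 0.16 ]
7 [-0.0058, 0.0007, -0.0041, -0.008, -0.075, 0.0] th 0.612 [0.562 0.151 0.156]
8 [-0.0056, 0.0006, -0.0044, -0.008, -0.075, 0.0] th 0.556 [0.556 0.152 0.152]
9 [-0.0055, 0.0006, -0.0048, -0.008, -0.075, -0.0] th 0.5 [0.55  0.153 0.147]
```

Call:
send_rows(
  deltas=[
    [[-0.005,0,-0.0013,-0.016,-0.072,-0.005,0.66],[-0.0063,0.0007,-0.0019,-0.008,-0.075,0,0.66],[-0.0062,0.0007,-0.0023,-0.008,-0.075,0,0.66],[-0.0062,0.0007,-0.0026,-0.008,-0.075,0,0.66],[-0.0061,0.0007,-0.003,-0.008,-0.075,0,0.66]],
  ],
)

```text
t: 9.85
tcp_pos: [0.5792, 0.1495, 0.1675]
eef_rot: [-1.836, -1.924, -1.159]
contact_force: [0.1, 0.8, 0.3]
grip_width: 0.0602
grip_force: 0.2
```

```bash
python3 -c "
from h import *
show(); lid()
f=np.linspace(.5,1,6)[1:]
traj(1.06-.56*f,.75*f,.027-.005*f)"
```

```text
{'t': 9.85, 'joint_positions': [-0.317, 0.539, 1.903, 1.148, 0.958, -1.193], 'tcp_pos': [0.579, 0.15, 0.167], 'contact_force': [0.095, 0.791, 0.32], 'grip_width': 0.06}
tool z [ 0.341  0.673 -0.656] x [-0.182  0.732  0.656]
scene 145 lid angle 0.83
side 97 lid angle 0.852
0 [-0.0041, -0.0, -0.0027, -0.01, -0.073, -0.0] th 0.724 [0.573 0.15  0.164]
1 [-0.0059, 0.0007, -0.0037, -0.008, -0.075, -0.0] th 0.668 [0.567 0.151 0.16 ]
2 [-0.0058, 0.0007, -0.0041, -0.008, -0.075, 0.0] th 0.612 [0.562 0.151 0.156]
3 [-0.0056, 0.0006, -0.0044, -0.008, -0.075, 0.0] th 0.556 [0.556 0.152 0.152]
4 [-0.0055, 0.0006, -0.0048, -0.008, -0.075, -0.0] th 0.5 [0.55  0.153 0.147]
```

Call:
send_rows(
  deltas=[
    [[-0.0045,0,-0.0027,-0.01,-0.073,0,0.66],[-0.0059,0.0007,-0.0037,-0.008,-0.075,0,0.66],[-0.0058,0.0007,-0.0041,-0.008,-0.075,0,0.66],[-0.0056,0.0006,-0.0044,-0.008,-0.075,0,0.66],[-0.0055,0.0006,-0.0048,-0.008,-0.075,0,0.66]],
  ],
)

```text
t: 10.45
tcp_pos: [0.5531, 0.1521, 0.1482]
eef_rot: [1.699, 2.104, 1.532]
contact_force: [-0.6, 1.1, -0.4]
grip_width: 0.0607
grip_force: 0.3
```

```bash
python3 -c "
from h import *
show(); im=lid()
cv2.imwrite('pics/s3.png',cv2.resize(im[90:290,200:420],None,fx=3,fy=3)[...,::-1])
traj(np.linspace(.5,.1,9)[1:],np.ones(8)*.77,np.ones(8)*.022)"
```

```text
{'t': 10.45, 'joint_positions': [-0.378, 0.651, 2.201, 1.722, 0.961, -2.16], 'tcp_pos': [0.553, 0.152, 0.148], 'contact_force': [-0.645, 1.142, -0.439], 'grip_width': 0.061}
tool z [ 0.561  0.649 -0.514] x [-0.402  0.756  0.516]
scene 516 lid angle 0.61
side 692 lid angle 0.587
0 [-0.0048, 0.0005, -0.0059, -0.005, -0.02, -0.001] th 0.45 [0.547 0.153 0.141]
1 [-0.0031, 0.0004, -0.007, 0.0, 0.0, 0.0] th 0.4 [0.544 0.153 0.134]
2 [-0.0028, 0.0003, -0.0071, 0.0, 0.0, 0.0] th 0.35 [0.541 0.154 0.127]
3 [-0.0024, 0.0003, -0.0072, 0.0, 0.0, 0.0] th 0.3 [0.538 0.154 0.12 ]
4 [-0.0021, 0.0002, -0.0074, 0.0, 0.0, 0.0] th 0.25 [0.536 0.154 0.112]
5 [-0.0017, 0.0002, -0.0075, 0.0, 0.0, 0.0] th 0.2 [0.535 0.154 0.105]
6 [-0.0013, 0.0001, -0.0075, 0.0, 0.0, 0.0] th 0.15 [0.533 0.155 0.097]
7 [-0.0009, 0.0001, -0.0076, 0.0, 0.0, 0.0] th 0.1 [0.532 0.155 0.09 ]
```

View pics/s3.png

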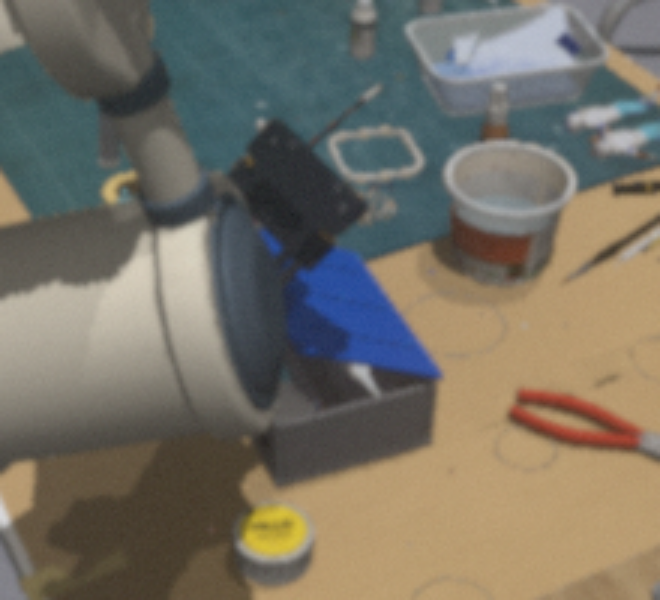

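The lid is resting on the front finger at about 0.55 rad. Its blue plate is at (360,300), the wrist is well above the tin, and nothing else has been touched. I'll keep lowering it.

Call:
send_rows(
  deltas=[
    [[-0.0048,0.0005,-0.0059,-0.005,-0.02,0,0.66],[-0.0031,0.0004,-0.007,0,0,0,0.66],[-0.0028,0.0003,-0.0071,0,0,0,0.66],[-0.0024,0.0003,-0.0072,0,0,0,0.66],[-0.0021,0.0002,-0.0074,0,0,0,0.66]],
  ],
)

```text
t: 11.05
tcp_pos: [0.5381, 0.1542, 0.1133]
eef_rot: [1.683, 2.099, 1.538]
contact_force: [-1.0, 1.3, -1.2]
grip_width: 0.0603
grip_force: 0.5
```

```bash
python3 -c "
from h import *
show(); im=lid()
traj(np.array([.2,.16,.12,.09,.06,.04,.02,0,-.03,-.06]),np.ones(10)*.77,np.ones(10)*.022)"
```

```text
{'t': 11.05, 'joint_positions': [-0.39, 0.764, 2.26, 1.831, 1.005, -2.378], 'tcp_pos': [0.538, 0.154, 0.113], 'contact_force': [-0.983, 1.299, -1.19], 'grip_width': 0.06}
tool z [ 0.568  0.648 -0.507] x [-0.409  0.757  0.509]
scene 565 lid angle 0.366
side 863 lid angle 0.335
0 [-0.0033, 0.0003, -0.0081, -0.002, -0.001, -0.0] th 0.2 [0.535 0.154 0.105]
1 [-0.0011, 0.0001, -0.006, 0.0, 0.0, 0.0] th 0.16 [0.533 0.155 0.099]
2 [-0.0008, 0.0001, -0.0061, 0.0, 0.0, 0.0] th 0.12 [0.533 0.155 0.093]
3 [-0.0005, 0.0001, -0.0046, 0.0, 0.0, 0.0] th 0.09 [0.532 0.155 0.088]
4 [-0.0003, 0.0, -0.0046, 0.0, 0.0, 0.0] th 0.06 [0.532 0.155 0.083]
5 [-0.0002, 0.0, -0.0031, 0.0, 0.0, 0.0] th 0.04 [0.532 0.155 0.08 ]
6 [-0.0001, 0.0, -0.0031, 0.0, 0.0, 0.0] th 0.02 [0.532 0.155 0.077]
7 [-0.0, 0.0, -0.0031, 0.0, 0.0, 0.0] th 0.0 [0.532 0.155 0.074]
8 [0.0001, -0.0, -0.0046, 0.0, 0.0, 0.0] th -0.03 [0.532 0.155 0.07 ]
9 [0.0002, -0.0, -0.0046, 0.0, 0.0, 0.0] th -0.06 [0.532 0.155 0.065]
```

Call:
send_rows(
  deltas=[
    [[-0.0033,0.0003,-0.007,0,0,0,0.66],[-0.0011,0.0001,-0.006,0,0,0,0.66],[-0.0008,0.0001,-0.006,0,0,0,0.66],[-0.0005,0.0001,-0.005,0,0,0,0.66],[-0.0003,0,-0.004,0,0,0,0.66]],
  ],
)

```text
t: 11.65
tcp_pos: [0.5311, 0.1546, 0.0847]
eef_rot: [1.679, 2.099, 1.534]
contact_force: [-0.3, 0.2, -0.9]
grip_width: 0.06
grip_force: 0.2
```

```bash
python3 -c "
from h import *
show(); im=lid()
traj(np.array([.06,.04,.02,0,-.03,-.06]),np.ones(10)*.77,np.ones(10)*.022)"
```

```text
{'t': 11.65, 'joint_positions': [-0.396, 0.855, 2.285, 1.895, 1.038, -2.511], 'tcp_pos': [0.531, 0.155, 0.085], 'contact_force': [-0.301, 0.153, -0.879], 'grip_width': 0.06}
tool z [ 0.569  0.647 -0.508] x [-0.41   0.758  0.506]
scene 679 lid angle 0.164
side 783 lid angle 0.137
0 [0.0009, 0.0002, -0.0011, 0.001, 0.001, -0.0] th 0.06 [0.532 0.155 0.083]
1 [-0.0002, 0.0, -0.0031, 0.0, 0.0, 0.0] th 0.04 [0.532 0.155 0.08 ]
2 [-0.0001, 0.0, -0.0031, 0.0, 0.0, 0.0] th 0.02 [0.532 0.155 0.077]
3 [-0.0, 0.0, -0.0031, 0.0, 0.0, 0.0] th 0.0 [0.532 0.155 0.074]
4 [0.0001, -0.0, -0.0046, 0.0, 0.0, 0.0] th -0.03 [0.532 0.155 0.07 ]
5 [0.0002, -0.0, -0.0046, 0.0, 0.0, 0.0] th -0.06 [0.532 0.155 0.065]
```

Call:
send_rows(
  deltas=[
    [[0,0,-0.0025,0,0,0,0.66],[0,0,-0.0025,0,0,0,0.66],[0,0,-0.0025,0,0,0,0.66],[0,0,-0.0025,0,0,0,0.66],[0,0,-0.0025,0,0,0,0.66]],
  ],
)

```text
t: 12.25
tcp_pos: [0.5311, 0.1545, 0.0724]
eef_rot: [1.678, 2.099, 1.534]
contact_force: [-0.3, -0.1, 0.5]
grip_width: 0.0602
grip_force: 0.0
```

```bash
python3 -c "
from h import *
show(); im=lid()
cv2.imwrite('pics/s4.png',cv2.resize(im[120:300,180:400],None,fx=3,fy=3)[...,::-1])"
```

```text
{'t': 12.25, 'joint_positions': [-0.396, 0.892, 2.285, 1.916, 1.05, -2.553], 'tcp_pos': [0.531, 0.155, 0.072], 'contact_force': [-0.278, -0.074, 0.484], 'grip_width': 0.06}
tool z [ 0.57   0.647 -0.508] x [-0.411  0.759  0.506]
scene 634 lid angle 0.109
side 721 lid angle 0.082
```

View pics/s4.png

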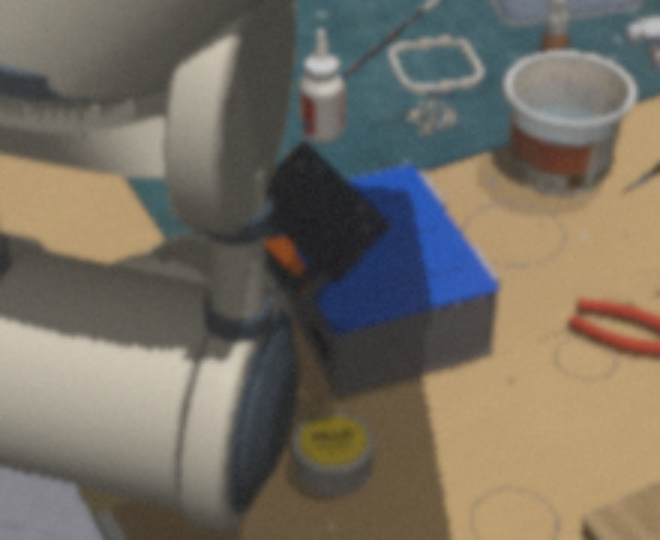

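The lid looks level or nearly so: the blue plate is at (400,250) flush on the rim, with the orange tab beside the finger at (285,255). I'll ease the finger down a little further.

Call:
send_rows(
  deltas=[
    [[0,0,-0.002,0,0,0,0.66],[0,0,-0.002,0,0,0,0.66],[0,0,-0.002,0,0,0,0.66],[0,0,0,0,0,0,0.66]],
  ],
)

```text
t: 12.75
tcp_pos: [0.5309, 0.1546, 0.0663]
eef_rot: [1.679, 2.099, 1.534]
contact_force: [-0.1, 0.7, 0.1]
grip_width: 0.0606
grip_force: 0.0
```

```bash
cat >> h.py <<'E'
def top():
    for n in ['scene','side']:
        im,d,W=grab(n); I=im.astype(int); P=(W-C0)@np.stack([ex,ey,ez],1)
        m=(I[...,2]-I[...,0]>35)&(I[...,2]-I[...,1]>20)&(abs(P[...,1])<.07)&(abs(P[...,0])<.055)&(abs(P[...,2]-.07)<.02)
        Q=P[m]; A=np.c_[Q[:,0],np.ones(len(Q))]; print(n,len(Q),'slope,z@mid',np.linalg.lstsq(A,Q[:,2],rcond=None)[0].round(4))
    return im
E
python3 -c "
from h import *
show(); top()"
```

```text
{'t': 12.75, 'joint_positions': [-0.396, 0.91, 2.285, 1.925, 1.056, -2.572], 'tcp_pos': [0.531, 0.155, 0.066], 'contact_force': [-0.136, 0.724, 0.088], 'grip_width': 0.061}
tool z [ 0.569  0.647 -0.508] x [-0.411  0.759  0.506]
scene 1038 slope,z@mid [0.0001 0.0694]
side 1398 slope,z@mid [-0.0001  0.0679]
```

The lid is shut, with zero slope in both cameras. I'll back the finger away from the case, then lift.

Call:
send_rows(
  deltas=[
    [[-0.009,0.001,0,0,0,0,0.66],[-0.009,0.001,0,0,0,0,0.66],[-0.009,0.001,0,0,0,0,0.66],[-0.009,0.001,0,0,0,0,0.66],[-0.009,0.001,0,0,0,0,0.66]],
  ],
)

```text
t: 13.35
tcp_pos: [0.4857, 0.1596, 0.0667]
eef_rot: [1.678, 2.099, 1.534]
contact_force: [-0.4, -0.9, 0.6]
grip_width: 0.0603
grip_force: 0.0
```

```bash
python3 -c "
from h import *
show(); top(); p,R=now(); print((p-.016*R[:,0]-.03*R[:,1]-C0)@np.stack([ex,ey,ez],1),(p+.016*R[:,0]-.03*R[:,1]-C0)@np.stack([ex,ey,ez],1))"
```

```text
{'t': 13.35, 'joint_positions': [-0.441, 0.979, 2.41, 1.977, 1.122, -2.779], 'tcp_pos': [0.486, 0.16, 0.067], 'contact_force': [-0.435, -0.887, 0.574], 'grip_width': 0.06}
tool z [ 0.569  0.647 -0.508] x [-0.411  0.759  0.505]
scene 1626 slope,z@mid [0.0014 0.0694]
side 2093 slope,z@mid [-0.001   0.0679]
[-0.1212334  -0.00663483  0.03750936] [-0.13698849  0.01600702  0.05373044]
```

Front finger tip is 31 mm clear of the tab edge. Lifting now.

Call:
send_rows(
  deltas=[
    [[0,0,0.02,0,0,0,0.66],[0,0,0.03,0,0,0,0.66],[0,0,0.03,0,0,0,0.66],[0,0,0.03,0,0,0,0.66],[0,0,0.03,0,0,0,0.66]],
  ],
)

```text
t: 13.95
tcp_pos: [0.4861, 0.1594, 0.2079]
eef_rot: [1.679, 2.099, 1.533]
contact_force: [-0.6, 0.9, -0.3]
grip_width: 0.0602
grip_force: 0.0
```

Call:
send_rows(
  deltas=[
    [[0,0,0.03,0,0,0,0.66],[0,0,0.02,0,0,0,0.66],[0,0,0,0,0,0,0.66],[0,0,0,0,0,0,0.66],[0,0,0,0,0,0,0.66]],
  ],
)

```text
t: 14.45
tcp_pos: [0.4858, 0.1596, 0.2559]
eef_rot: [1.68, 2.099, 1.534]
contact_force: [0.1, 0.1, -0.5]
grip_width: 0.0602
grip_force: 0.0
```

```bash
python3 -c "
from h import *
show(); im=top()
cv2.imwrite('pics/s5.png',cv2.resize(im[120:300,180:440],None,fx=3,fy=3)[...,::-1])"
```

```text
{'t': 14.45, 'joint_positions': [-0.44, 0.315, 2.272, 1.493, 0.979, -1.857], 'tcp_pos': [0.486, 0.16, 0.256], 'contact_force': [0.057, 0.107, -0.519], 'grip_width': 0.06}
tool z [ 0.569  0.647 -0.508] x [-0.41   0.759  0.506]
scene 1782 slope,z@mid [0.0013 0.0694]
side 2193 slope,z@mid [-0.0002  0.0679]
```

View pics/s5.png

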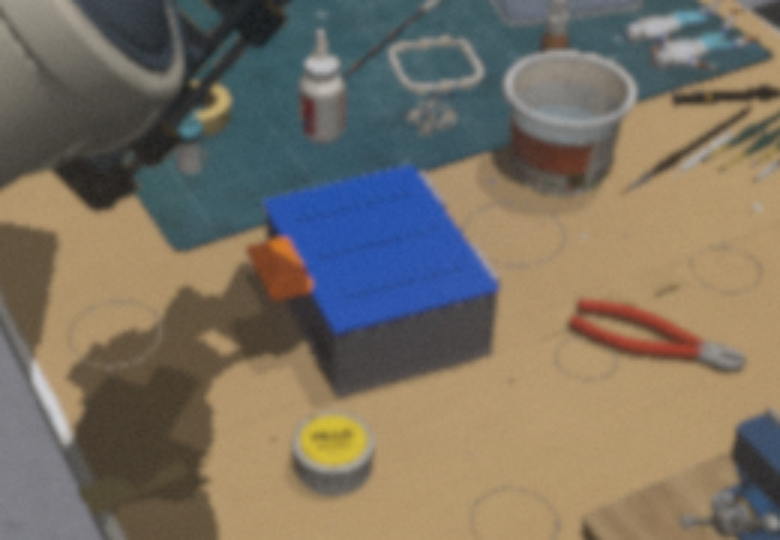

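The lid lies flat and shut at (380,250) with its tab at (280,268). The tin at (333,452) and the bottles haven't moved, and the gripper is clear in the air.

```bash
python3 -c "
from station import ticket
print(ticket.job_done())"
```

```text
the job is handed in; nothing more can be done
None
```

The lid was tipped past upright, caught on the front finger and lowered until both cameras showed it level and shut; the arm ended clear, nothing else on the bench appeared to move, and the job was handed in at about 14.5 s.

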